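# Level the two telescoping display stands

## Task

The two display stands should stand level. Collapse the taller one by one hole: press the spring button in the middle of its plate to free the tube, start the tube down, let the button go and push the plate down until the tube clicks into its next hole, with the button sprung back up. Leave the lower stand as it is.

Things in the scene. Friction and masses are not known exactly. Their poses are not given: they have to be found in the camera images.
- tall_plate (a point): centre of the top face of the taller stand's plate, 235 mm above the counter at the start; z up. Stand: foot 120 mm across, fixed to the counter; upright dark outer tube 34 mm thick, its collar's top at 142 mm; brass inner tube carrying a level round dark wooden plate, 150 mm across, 8 mm thick, with a brass push button 28 mm across at its centre. Holes 40 mm apart down one side.
- tall_tube (a joint): m that the taller stand's inner tube has been lowered: 0 at the start (top hole), 0.040 in the next hole (plate top at 195 mm, level with the other stand), 0.080 in the last. Play in a hole: 2 mm. Freed, it stays by friction where it is left, does not sink by itself, and takes 6 to 9 N to push down; locked in a hole it stops dead.
- tall_button (a joint): m that its button is pressed in: 0 up (top 12 mm above the plate), 0.010 fully in (2 mm above). Spring 2.4 to 5.4 N; frees the tube from 0.007. Let go when the tube is 15 to 30 mm down, it stays at about 0.006, the pin riding on the tube wall, until the tube reaches the next hole, where the pin springs in and the button up. Held in, it lets the tube slide past holes.
- low_plate (a point): centre of the top face of the lower stand's plate, 195 mm above the counter: a stand of the same kind, already in its second hole, at least 240 mm to one side of the taller one. Not to be moved.
Things that resemble listed ones, but are neither listed nor needed, are in the scene too. What is shaped like the part that bears tall_plate but turquoise is not meant.

How it is judged:
On the way:
1. the taller stand's button is pressed in at least 5 mm while its tube is still above half way to the next hole (value of joint tall_button above 0.005 m and value of joint tall_tube below 0.02 m), for 0.05 s.
At the end, for the whole second after the job is handed in: The taller stand's tube rests one hole (40 mm, within 6 mm) lower than at the start, its button is up again (less than 3 mm pressed), and the lower stand's plate is within 8 mm of where it was (value of joint tall_tube between 0.034 and 0.046 m and value of joint tall_button below 0.003 m and velocity of joint tall_tube between -0.005 and 0.005 m/s and distance of low_plate from where it was at the start of the episode below 0.008 m); the robot touches nothing.
It fails at once if the lower stand's plate is moved by more than 15 mm (distance of low_plate from where it was at the start of the episode above 0.015 m).
It also fails if it takes over 32 s, if anything falls off the work surface, if the arm or the gripper's body presses on something with over 40 N, if the wrist force passes 120 N, or if a joint passes its speed limit or range.

## Robot

A 6-joint arm with a two-finger parallel gripper is mounted at the origin on a cart in front of the work surface, level with it; the furniture and walls round the work are solid. World frame = base frame: x ahead of the robot, y to its left, z up, the work surface at z = 0. Lengths are in m, angles in rad, forces in N, time in s.
With the tool pointing down it reaches from about 0.35 to 0.975 m from the base axis. Payload 4.9 kg.
Tool frame: the origin (TCP) lies at the very end of the fingers, on their centre line; the grasp point (between the pads) lies 19 mm behind it; z points along the fingers, y is the line along which they close (so a half turn about z gives the same grasp; the last joint's range is limited). The gripper opens to 85 mm and grips with 20 to 120 N. Pads are 22 mm wide; open, the fingers measure 114 mm over their backs; the gripper's body (76 mm by 85 mm) begins 54 mm behind the grasp point. The pads swing forward as they close: fully open they stand 13 mm farther back than shut.
Start: joints at [1.14, 0.053, 1.613, -0, 1.476, -0.119], TCP at [0.192, 0.595, 0.231] pointing down, gripper open.
Joint ranges: [-3.01, 3.01], [-1.01, 2.22], [0.06, 2.58], [-1.02, 4.17], [0.09, 2.62], [-3.14, 3.14]. Speed limits (rad/s): [2.57, 2.57, 3.14, 3.14, 3.14, 3.14].

## Interface

Orientations are given as a unit quaternion [w, x, y, z].
In Python, from plant import state, optics, ticket, nets gives the robot as it stands. The module is installed in compiled form; this text tells all that it offers.
- The arm moves only by the shell command python3 -m inch 'ROWS' [OPENING]. ROWS is JSON, a list of rows, each an object of numbers: "dx", "dy", "dz": the shift along the tool's x, y, z as a fraction of full scale; "rx", "ry", "rz": the turn, a rotation vector about the tool's x, y, z as a fraction of full scale. In form: [{"dx": .., "dy": .., "dz": .., "rx": .., "ry": .., "rz": ..}, ...]. A call has 1 to 5 rows; each row is the pose to reach, as a shift and turn from the pose commanded when the call began, along the tool's axes at that moment; what a row does not reach only later rows make up. Full scale, the value 1, is 0.8 m for a shift and 1.5 rad for a turn. A row lasts 1/10 s, in which the tool goes at most 50 mm and 8.59 degrees, less where a joint would pass 70% of its speed; a pose out of reach is approached as far as the arm can. A call with a number of a shift or a turn outside -1 to 1 is refused whole. A call with a gripper value outside its range is refused whole. OPENING is the opening, from -1 (shut) to 1 (fully open), set as the call begins (- or left out, the last holds). The fingers move at their own pace and stop on an object; the grip force is fixed at half the most. Time passes only in rows, so rows that repeat a pose let the fingers close. It gives the time, the measured TCP pose, the force, the opening and the grip force at its end, in the units of the state.
- state(): the state, without advancing time (a new reading comes with each control period).
- optics.grab_frame(name): name is "scene" or "top" or "wrist"; returns the picture (420x560x3 uint8, red, green, blue); there is no depth.
- optics.camera_info(name): a dict with "fx", "fy", "cx", "cy" (pixels), "R" (3x3) and "t" (3): a world point X has camera coordinates R X + t. Camera axes: x right, y down, z forward; pixel columns grow to the right and rows downward; lengths in m; the calibration is good to about 2 mm. A picture is of the moment at which its call begins: read the wrist's pose just before it. camera_info takes no time and is no camera call; for the wrist camera it gives the pose at the moment of the call.
- ticket.job_done(): hands the job in; it is judged then, once.
Trained networks look in the newest picture that a camera, given by its name, has taken for a name from the list of things; names that differ only in an ending like _2 or _b are one class to them, and where a whole thing is asked for, a point or a joint stands for the part that bears it (a point fixed in the world has none). Each returns a list of dicts, best first, with "confidence" (0 to 1); they miss things now and then, are a little off and sometimes report something else, mostly with a low value. They report only what shows in the picture. A call takes as long as a camera call. They do not tell look-alikes from the thing itself.
- nets.boxes_of(camera, name): "bbox" ([centre column, centre row, width, height] in pixels, round what is visible of it).
- nets.outline_of(camera, name): "pixels" (420x560 bool, what is visible of it) and "bbox" ([centre column, centre row, width, height] in pixels, round what is visible of it).
The state is a dict: "time": time; "joint_pos": joint angles; "joint_vel": joint speeds; "joint_efforts": joint torques, N m; "tool_pos": TCP position; "tool_rot": TCP orientation; "contact_force": force on the tool from outside, world axes, zero at the start; "ft_torque": the same for the moment, N m; "gripper_width": opening from 0.0 (shut) to 1.0 (fully open); "grasp_force": force on a finger pad.
Only numpy, scipy, OpenCV 4.12 (cv2) and the standard library are available. Lean on these libraries where they do the work, as an engineer would, in place of code of your own. Each camera call takes 0.05 s, during which the arm holds its last target. There are 200 camera calls.

## Working session

There is one attempt and no reset: what is moved stays moved. The work goes in short steps, Python scripts to look and compute and a shell command to move; the robot and the scene stay as the last step left them, time stands still between calls to the robot, and variables do not carry over. Pictures are saved under pics/ and viewed, at most 10 in all, crops included, and the job is handed in when it is done.

```bash
mkdir -p pics; python3 - <<'E'
from plant import state, optics, nets
import cv2, numpy as np
s=state(); print(s['time'],s['tool_pos'],s['tool_rot'],s['gripper_width'],s['contact_force'])
ims=[]
for c in ("scene","top"):
    im=optics.grab_frame(c); cv2.imwrite(f'pics/{c}0.png',im[:,:,::-1])
    for n in ("tall_plate","tall_button","low_plate"):
        for d in nets.boxes_of(c,n): print(c,n,np.round(d['bbox'],1),round(d['confidence'],2))
E
```

```text
0.0 [0.19146535 0.59428851 0.23007103] [-2.62444343e-04  1.55278850e-01  9.87870148e-01 -9.89945842e-04] 1.002947053836035 [-0.31313247 -0.2930887  -0.56787671]
scene tall_plate [270.6 191.3  51.2  42.5] 0.96
scene tall_plate [366.4 331.6  71.7  63.7] 0.93
scene tall_plate [192.1 138.2  46.2  36.9] 0.69
scene tall_plate [229.9 160.5  43.3  39.8] 0.67
scene tall_button [228.4 152.8   6.2   7.2] 0.6
scene tall_button [191.5 128.8   7.6   8.1] 0.57
scene tall_button [270.6 184.3   9.9   8. ] 0.5
scene tall_button [366.3 327.5  16.4  13. ] 0.49
scene low_plate [368.1 250.9  54.   44.4] 0.71
top tall_plate [200.6 162.2  49.2  47.9] 0.98
top tall_plate [140.3 145.1  53.1  47.1] 0.79
top tall_plate [418.5 305.9  61.2  59.7] 0.65
top tall_button [422.9 305.   10.1  10.7] 0.62
top tall_button [263.6 182.8  13.9   5.3] 0.6
top tall_button [139.1 145.4  13.6  12.1] 0.46
top low_plate [375.6 222.3  53.   48.7] 0.56
```

View pics/scene0.png

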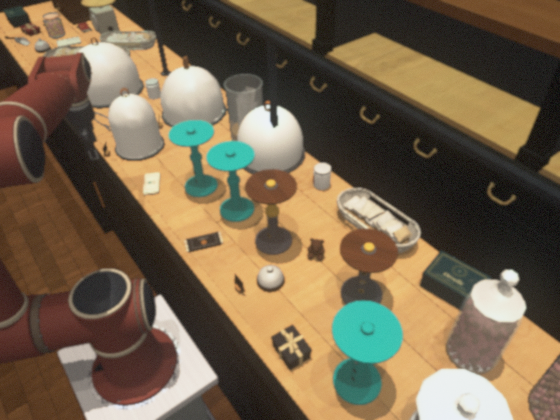

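View pics/top0.png

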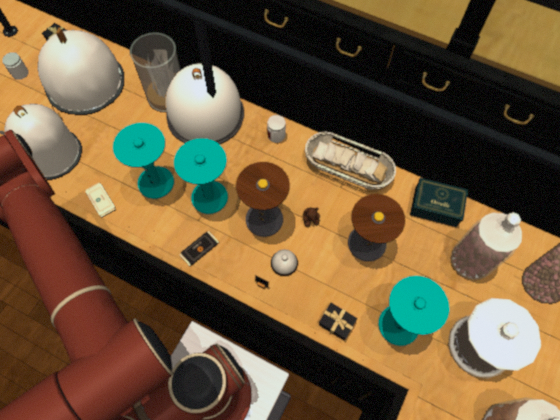

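The scene view shows two dark wooden plates with brass buttons, at scene (270,185) and (368,248) and top (263,184) and (378,217). The first shows the longer brass tube. The possible confusions are the three turquoise stands at top (140,145), (200,160) and (418,305), which are excluded by colour, and the other wooden stand. I'll triangulate both wooden stands.

```bash
cat > h.py <<'E'
import numpy as np, cv2
def P(i): return np.array([[i['fx'],0,i['cx']],[0,i['fy'],i['cy']],[0,0,1]])@np.c_[np.array(i['R']),np.array(i['t'])]
def tri(i1,p1,i2,p2):
    X=cv2.triangulatePoints(P(i1),P(i2),np.array(p1,float).reshape(2,1),np.array(p2,float).reshape(2,1))[:,0]; return X[:3]/X[3]
def proj(i,X): q=P(i)@np.r_[X,1]; return q[:2]/q[2]
def brass(im,c,r=14):
    h=cv2.cvtColor(im,cv2.COLOR_RGB2HSV).astype(int); m=(h[...,0]>17)&(h[...,0]<32)&(h[...,1]>140)&(h[...,2]>140)
    v,u=np.nonzero(m); k=np.hypot(u-c[0],v-c[1])<r; return np.array([u[k].mean(),v[k].mean()]),k.sum()
E
python3 - <<'E'
from h import *; from plant import optics
I={c:optics.camera_info(c) for c in("scene","top")}
im={c:cv2.imread(f'pics/{c}0.png')[:,:,::-1].copy() for c in I}
for a,b in (((270,184),(263,184)),((368,247),(378,217))):
    p,n=brass(im['scene'],a,10);q,m=brass(im['top'],b,10); X=tri(I['scene'],p,I['top'],q)
    print(p,n,q,m,X,proj(I['scene'],X)-p, np.hypot(*X[:2]))
out=[cv2.resize(im['scene'][140:320,220:420],None,fx=2.9,fy=2.9)]
cv2.imwrite('pics/crop.png',out[0][:,:,::-1])
E
```

```text
[270.40350877 182.70175439] 57 [262.32876712 182.84931507] 73 [0.53218317 0.12700928 0.24020991] [-0.09118194  0.05266246] 0.5471291252060417
[368.65822785 246.43037975] 79 [378.59210526 215.92105263] 76 [ 0.60939421 -0.19529412  0.20059249] [-0.09032885  0.0525063 ] 0.6399227313449831
```

View pics/crop.png

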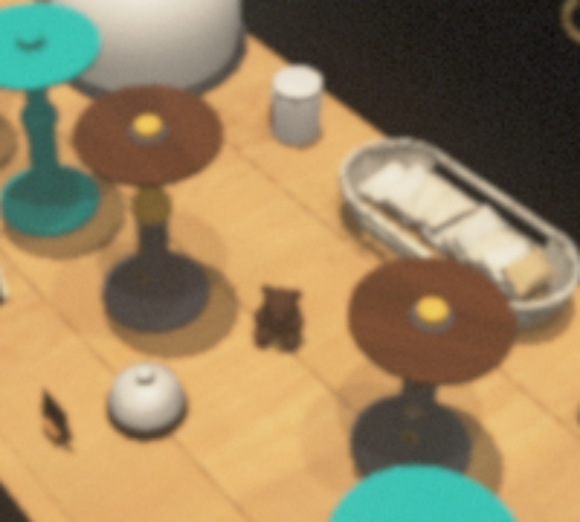

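Both heights fit: the button tops come out at 0.240 and 0.201 m, against 0.247 and 0.207 expected. The taller stand is at (0.532, 0.127). Its crop shows the brass tube above the collar, and the other stand has none exposed. I'll raise the arm, shut the gripper and go over it.

```bash
python3 -m inch '[{"dz":-0.06},{"dz":-0.12},{"dz":-0.18},{"dz":-0.18,"dx":-0.05,"dy":-0.035},{"dz":-0.18,"dx":-0.1,"dy":-0.07}]' -1
python3 -m inch '[{"dx":-0.1,"dy":-0.07},{"dx":-0.2,"dy":-0.14},{"dx":-0.3,"dy":-0.21},{"dx":-0.4,"dy":-0.28},{"dx":-0.485,"dy":-0.355}]'
python3 -m inch '[{"dx":0},{"dx":0}]'
python3 - <<'E'
from plant import state; s=state(); print(s['time'],s['tool_pos'],s['tool_rot'])
E
```

```text
0.4 [0.191674   0.59477396 0.23111504] [-4.82442909e-05  1.55257740e-01  9.87873985e-01 -1.47766727e-04]validation failed for argument at $[0]...
validation failed for argument at $[0]...
validation failed for argument at $[0]...
```

All fields seem to be required.

```bash
python3 -m inch '[{"dx":0,"dy":0,"dz":-0.06,"rx":0,"ry":0,"rz":0},{"dx":0,"dy":0,"dz":-0.12,"rx":0,"ry":0,"rz":0},{"dx":0,"dy":0,"dz":-0.18,"rx":0,"ry":0,"rz":0},{"dx":0,"dy":0,"dz":-0.19,"rx":0,"ry":0,"rz":0}]' -1
```

```text
time: 0.8
tool_pos: [0.1924, 0.5965, 0.3924]
tool_rot: [0.002, 0.155, 0.988, 0.006]
contact_force: [0.8, -0.5, 0.8]
gripper_width: 0.33
grasp_force: 0.0
```

```bash
python3 -m inch '[{"dx":-0.05,"dy":-0.035,"dz":0,"rx":0,"ry":0,"rz":0},{"dx":-0.1,"dy":-0.07,"dz":0,"rx":0,"ry":0,"rz":0},{"dx":-0.15,"dy":-0.11,"dz":0,"rx":0,"ry":0,"rz":0},{"dx":-0.2,"dy":-0.145,"dz":0,"rx":0,"ry":0,"rz":0},{"dx":-0.25,"dy":-0.18,"dz":0,"rx":0,"ry":0,"rz":0}]'
python3 -m inch '[{"dx":-0.05,"dy":-0.035,"dz":0,"rx":0,"ry":0,"rz":0},{"dx":-0.1,"dy":-0.07,"dz":0,"rx":0,"ry":0,"rz":0},{"dx":-0.15,"dy":-0.11,"dz":0,"rx":0,"ry":0,"rz":0},{"dx":-0.2,"dy":-0.145,"dz":0,"rx":0,"ry":0,"rz":0},{"dx":-0.25,"dy":-0.18,"dz":0,"rx":0,"ry":0,"rz":0}]'
python3 - <<'E'
from h import *; from plant import optics,state
s=state(); i=optics.camera_info('wrist'); im=optics.grab_frame('wrist'); print(s['time'],s['tool_pos'],s['tool_rot'],proj(i,[.532,.127,.243]))
cv2.imwrite('pics/w1.png',im[:,:,::-1]); np.save('w1.npy',P(i))
E
```

```text
time: 1.3
tool_pos: [0.3385, 0.3947, 0.3828]
tool_rot: [0.0, 0.155, 0.988, -0.0]
contact_force: [0.8, 0.7, 0.2]
gripper_width: 0.002
grasp_force: 0.0
time: 1.8
tool_pos: [0.4848, 0.1961, 0.383]
tool_rot: [0.0, 0.155, 0.988, 0.0]
contact_force: [-0.6, 0.4, -0.2]
gripper_width: 0.003
grasp_force: 0.0
1.8 [0.48481754 0.19611278 0.38295691] [5.54341608e-05 1.55360266e-01 9.87857873e-01 8.96056616e-05] [216.37306252 275.78229296]
```

View pics/w1.png

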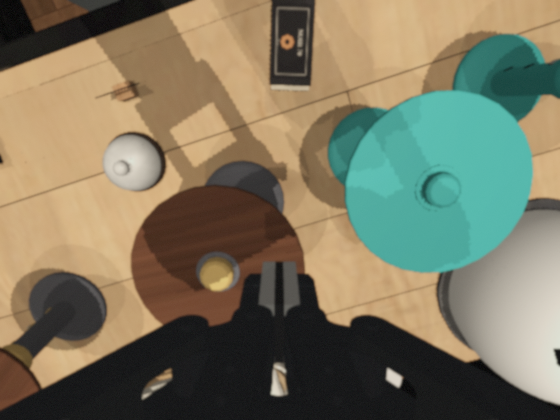

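The wrist view shows the wooden plate with its brass button at about (217,273). The prediction was (216,276), so they agree. Turquoise plate is at (438,185), clear. I'll refine using the wrist ray.

```bash
python3 - <<'E'
from h import *; from plant import optics,state
im=cv2.imread('pics/w1.png')[:,:,::-1].copy(); p,n=brass(im,(217,273),28); print(p,n)
W=np.load('w1.npy'); T=P(optics.camera_info('top')); S=P(optics.camera_info('scene'))
def ls(o):
    A=np.array([r for M,q in o for r in (q[0]*M[2]-M[0],q[1]*M[2]-M[1])]);A=A/np.linalg.norm(A[:,:3],axis=1)[:,None];return np.linalg.lstsq(A[:,:3],-A[:,3],rcond=None)[0]
print(ls([(W,p),(T,(262.3,182.8))]),ls([(W,p),(S,(270.4,182.7))]))
A=np.array([p[0]*W[2]-W[0],p[1]*W[2]-W[1]])
X=np.r_[np.linalg.solve(A[:,:2],-A[:,3]-A[:,2]*.246),.246];s=state()
d=X-s['tool_pos'];ax=np.array([[-.952,.307],[.307,.952]]);print(X,ax@d[:2]/.8,-d[2]/.8)
E
```

```text
[nan nan] 0
 ** On entry to DLASCL parameter number  4 had an illegal value
 ** On entry to DLASCL parameter number  4 had an illegal valueh.py:8: RuntimeWarning: Mean of empty slice.
  v,u=np.nonzero(m); k=np.hypot(u-c[0],v-c[1])<r; return np.array([u[k].mean(),v[k].mean()]),k.sum()
  ret = ret.dtype.type(ret / rcount)
Traceback (most recent call last):
numpy.linalg.LinAlgError: SVD did not converge in Linear Least Squares
```

Shaded in this view, so I'll use the pixel I read by eye, (217,273).

```bash
python3 - <<'E'
from h import *; from plant import optics,state
p=np.array([217.,273.])
W=np.load('w1.npy'); T=P(optics.camera_info('top')); S=P(optics.camera_info('scene'))
def ls(o):
    A=np.array([r for M,q in o for r in (q[0]*M[2]-M[0],q[1]*M[2]-M[1])]);A=A/np.linalg.norm(A[:,:3],axis=1)[:,None];return np.linalg.lstsq(A[:,:3],-A[:,3],rcond=None)[0]
print(ls([(W,p),(T,(262.3,182.8))]),ls([(W,p),(S,(270.4,182.7))]))
A=np.array([p[0]*W[2]-W[0],p[1]*W[2]-W[1]])
X=np.r_[np.linalg.solve(A[:,:2],-A[:,3]-A[:,2]*.246),.246];s=state()
d=X-s['tool_pos'];ax=np.array([[-.952,.307],[.307,.952]]);print(X,ax@d[:2]/.8,-d[2]/.8)
E
```

```text
[0.53161422 0.12727877 0.23984877] [0.5318422  0.12717838 0.23989271]
[0.5285611  0.12936138 0.246     ] [-0.07139686 -0.05751512] 0.17013788746463274
```

```bash
python3 -m inch '[{"dx":-0.04,"dy":-0.03,"dz":0.04,"rx":0,"ry":0,"rz":0},{"dx":-0.078,"dy":-0.061,"dz":0.08,"rx":0,"ry":0,"rz":0},{"dx":-0.078,"dy":-0.061,"dz":0.12,"rx":0,"ry":0,"rz":0},{"dx":-0.078,"dy":-0.061,"dz":0.15,"rx":0,"ry":0,"rz":0},{"dx":-0.078,"dy":-0.061,"dz":0.15,"rx":0,"ry":0,"rz":0}]'
python3 - <<'E'
from h import *; from plant import optics
im=optics.grab_frame('wrist')
cv2.imwrite('pics/w2.png',im[:,:,::-1])
E
```

```text
time: 2.35
tool_pos: [0.526, 0.132, 0.2578]
tool_rot: [-0.005, 0.156, 0.988, -0.001]
contact_force: [-0.5, -0.1, -1.6]
gripper_width: -0.003
grasp_force: 0.0
```

View pics/w2.png

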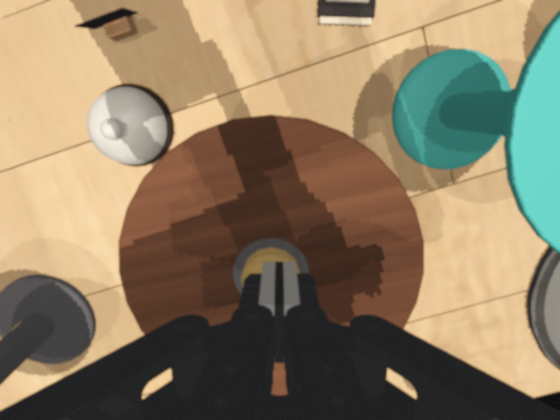

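The fingertips at (279,265) are over the button, which is centred at about (271,274), roughly 4 mm off in tool y. I'll correct that and press in small steps.

```bash
python3 -m inch '[{"dx":-0.002,"dy":-0.004,"dz":0.01,"rx":0,"ry":0,"rz":0},{"dx":-0.002,"dy":-0.004,"dz":0.02,"rx":0,"ry":0,"rz":0},{"dx":-0.002,"dy":-0.004,"dz":0.026,"rx":0,"ry":0,"rz":0},{"dx":-0.002,"dy":-0.004,"dz":0.031,"rx":0,"ry":0,"rz":0},{"dx":-0.002,"dy":-0.004,"dz":0.031,"rx":0,"ry":0,"rz":0}]'
```

```text
time: 2.9
tool_pos: [0.5297, 0.1291, 0.2395]
tool_rot: [0.001, 0.155, 0.988, 0.0]
contact_force: [0.8, 0.4, 5.2]
gripper_width: 0.0
grasp_force: 2.2
```

```bash
python3 -m inch '[{"dx":0,"dy":0,"dz":0.006,"rx":0,"ry":0,"rz":0},{"dx":0,"dy":0,"dz":0.012,"rx":0,"ry":0,"rz":0},{"dx":0,"dy":0,"dz":0.018,"rx":0,"ry":0,"rz":0},{"dx":0,"dy":0,"dz":0.025,"rx":0,"ry":0,"rz":0},{"dx":0,"dy":0,"dz":0.025,"rx":0,"ry":0,"rz":0}]'
```

```text
time: 3.4
tool_pos: [0.5297, 0.1291, 0.2194]
tool_rot: [0.001, 0.155, 0.988, 0.0]
contact_force: [1.2, -0.6, 5.1]
gripper_width: 0.001
grasp_force: 2.6
```

```bash
python3 -m inch '[{"dx":0,"dy":0,"dz":0.005,"rx":0,"ry":0,"rz":0},{"dx":0,"dy":0,"dz":0.005,"rx":0,"ry":0,"rz":0}]'
python3 -m inch '[{"dx":0,"dy":0,"dz":-0.03,"rx":0,"ry":0,"rz":0},{"dx":0,"dy":0,"dz":-0.06,"rx":0,"ry":0,"rz":0},{"dx":0,"dy":0,"dz":-0.06,"rx":0,"ry":0,"rz":0}]'
python3 -m inch '[{"dx":0,"dy":-0.003,"dz":0,"rx":0,"ry":0,"rz":0},{"dx":0,"dy":-0.003,"dz":0,"rx":0,"ry":0,"rz":0},{"dx":0,"dy":-0.003,"dz":0,"rx":0,"ry":0,"rz":0},{"dx":0,"dy":-0.003,"dz":0,"rx":0,"ry":0,"rz":0},{"dx":0,"dy":-0.003,"dz":0,"rx":0,"ry":0,"rz":0}]' 1
python3 - <<'E'
from h import *; from plant import optics
cv2.imwrite('pics/w3.png',optics.grab_frame('wrist')[:,:,::-1])
E
```

```text
time: 3.6
tool_pos: [0.5297, 0.129, 0.2156]
tool_rot: [0.001, 0.155, 0.988, 0.0]
contact_force: [1.3, 0.4, 4.3]
gripper_width: 0.001
grasp_force: 2.6
time: 3.9
tool_pos: [0.5304, 0.1291, 0.2662]
tool_rot: [0.003, 0.155, 0.988, 0.001]
contact_force: [-0.6, 0.1, 0.8]
gripper_width: 0.006
grasp_force: 0.0
time: 4.4
tool_pos: [0.528, 0.1266, 0.2617]
tool_rot: [-0.001, 0.155, 0.988, -0.0]
contact_force: [-0.3, -0.8, -0.1]
gripper_width: 0.845
grasp_force: 0.0
```

View pics/w3.png

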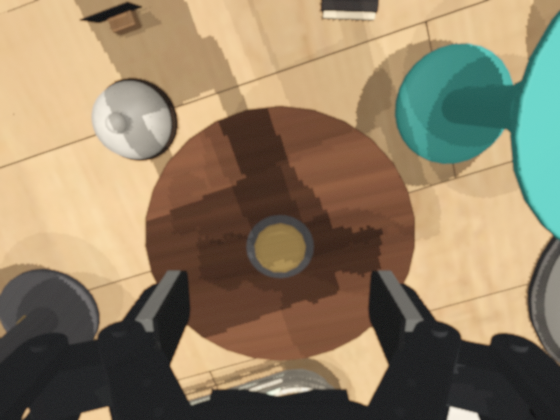

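The plate has lowered (now 268 px across, from 305) and the button at (280,247) sits centred between the open fingers. I'll close partly, to straddle the button, then push the plate.

```bash
python3 -m inch '[{"dx":0,"dy":0,"dz":0.02,"rx":0,"ry":0,"rz":0},{"dx":0,"dy":0,"dz":0.04,"rx":0,"ry":0,"rz":0},{"dx":0,"dy":0,"dz":0.055,"rx":0,"ry":0,"rz":0},{"dx":0,"dy":0,"dz":0.065,"rx":0,"ry":0,"rz":0},{"dx":0,"dy":0,"dz":0.065,"rx":0,"ry":0,"rz":0}]' 0.4
python3 -m inch '[{"dx":0,"dy":0,"dz":0.005,"rx":0,"ry":0,"rz":0},{"dx":0,"dy":0,"dz":0.01,"rx":0,"ry":0,"rz":0},{"dx":0,"dy":0,"dz":0.01,"rx":0,"ry":0,"rz":0}]'
```

```text
time: 4.95
tool_pos: [0.5276, 0.1265, 0.2087]
tool_rot: [-0.001, 0.155, 0.988, -0.0]
contact_force: [0.2, -0.4, -0.1]
gripper_width: 0.699
grasp_force: 0.0
time: 5.25
tool_pos: [0.5288, 0.1267, 0.2042]
tool_rot: [0.001, 0.155, 0.988, 0.0]
contact_force: [-1.5, -0.0, 4.0]
gripper_width: 0.705
grasp_force: 2.2
```

```bash
python3 -m inch '[{"dx":0,"dy":0,"dz":0.005,"rx":0,"ry":0,"rz":0},{"dx":0,"dy":0,"dz":0.01,"rx":0,"ry":0,"rz":0},{"dx":0,"dy":0,"dz":0.01,"rx":0,"ry":0,"rz":0}]'
python3 -m inch '[{"dx":0,"dy":0,"dz":0.004,"rx":0,"ry":0,"rz":0},{"dx":0,"dy":0,"dz":0.008,"rx":0,"ry":0,"rz":0},{"dx":0,"dy":0,"dz":0.008,"rx":0,"ry":0,"rz":0}]'
```

```text
time: 5.55
tool_pos: [0.5288, 0.1267, 0.1967]
tool_rot: [0.001, 0.155, 0.988, 0.0]
contact_force: [-2.8, -0.0, 5.6]
gripper_width: 0.701
grasp_force: 3.2
time: 5.85
tool_pos: [0.5289, 0.1267, 0.1898]
tool_rot: [0.001, 0.155, 0.988, 0.0]
contact_force: [-1.2, 0.9, 4.3]
gripper_width: 0.703
grasp_force: 2.3
```

```bash
python3 -m inch '[{"dx":0,"dy":0,"dz":0.003,"rx":0,"ry":0,"rz":0},{"dx":0,"dy":0,"dz":0.003,"rx":0,"ry":0,"rz":0}]'
python3 -m inch '[{"dx":0,"dy":0,"dz":0.003,"rx":0,"ry":0,"rz":0},{"dx":0,"dy":0,"dz":0.003,"rx":0,"ry":0,"rz":0}]'
python3 -m inch '[{"dx":0,"dy":0,"dz":0.003,"rx":0,"ry":0,"rz":0},{"dx":0,"dy":0,"dz":0.003,"rx":0,"ry":0,"rz":0}]'
```

```text
time: 6.05
tool_pos: [0.529, 0.1267, 0.1877]
tool_rot: [0.001, 0.155, 0.988, 0.0]
contact_force: [-3.2, -0.3, 5.9]
gripper_width: 0.7
grasp_force: 2.7
time: 6.25
tool_pos: [0.529, 0.1267, 0.1874]
tool_rot: [0.001, 0.155, 0.988, 0.0]
contact_force: [-7.1, -0.5, 13.5]
gripper_width: 0.699
grasp_force: 7.1
time: 6.45
tool_pos: [0.5291, 0.1267, 0.1872]
tool_rot: [0.001, 0.155, 0.988, 0.0]
contact_force: [-11.6, -1.1, 22.0]
gripper_width: 0.7
grasp_force: 11.2
```

The plate stopped dead at z≈0.187 with the force rising, as expected for the next hole. I'll lift off and check.

```bash
python3 -m inch '[{"dx":0,"dy":0,"dz":-0.04,"rx":0,"ry":0,"rz":0},{"dx":0,"dy":0,"dz":-0.1,"rx":0,"ry":0,"rz":0},{"dx":0,"dy":0,"dz":-0.15,"rx":0,"ry":0,"rz":0},{"dx":0.05,"dy":0.05,"dz":-0.2,"rx":0,"ry":0,"rz":0},{"dx":0.1,"dy":0.1,"dz":-0.25,"rx":0,"ry":0,"rz":0}]'
python3 -m inch '[{"dx":0.06,"dy":0.05,"dz":0,"rx":0,"ry":0,"rz":0},{"dx":0.1,"dy":0.1,"dz":0,"rx":0,"ry":0,"rz":0},{"dx":0.15,"dy":0.14,"dz":0,"rx":0,"ry":0,"rz":0},{"dx":0.15,"dy":0.14,"dz":0,"rx":0,"ry":0,"rz":0},{"dx":0.15,"dy":0.14,"dz":0,"rx":0,"ry":0,"rz":0}]'
python3 - <<'E'
from h import *; from plant import optics,state
I={c:optics.camera_info(c) for c in("scene","top")}; im={c:optics.grab_frame(c) for c in I}
cv2.imwrite('pics/end.png',np.hstack([cv2.resize(im['scene'][140:320,220:420],None,fx=2,fy=2),cv2.resize(im['top'][140:320,220:420],None,fx=2,fy=2)])[:,:,::-1])
for Z in ([.532,.127,.205],[.609,-.195,.205]):
    p,n=brass(im['scene'],proj(I['scene'],Z),10);q,m=brass(im['top'],proj(I['top'],Z),10);print(n,m,p,q,tri(I['scene'],p,I['top'],q))
E
```

```text
time: 6.95
tool_pos: [0.4912, 0.1995, 0.361]
tool_rot: [0.001, 0.157, 0.988, 0.001]
contact_force: [1.1, 0.3, -0.2]
gripper_width: 0.697
grasp_force: 0.0
time: 7.45
tool_pos: [0.4103, 0.3442, 0.3589]
tool_rot: [0.0, 0.153, 0.988, 0.0]
contact_force: [0.2, -0.9, 0.9]
gripper_width: 0.7
grasp_force: 0.0
58 76 [270.89655172 193.67241379] [262.59210526 189.97368421] [0.53179661 0.12688202 0.19840218]
79 78 [368.62025316 246.48101266] [378.5 216. ] [ 0.60929464 -0.19518181  0.20028958]
```

View pics/end.png

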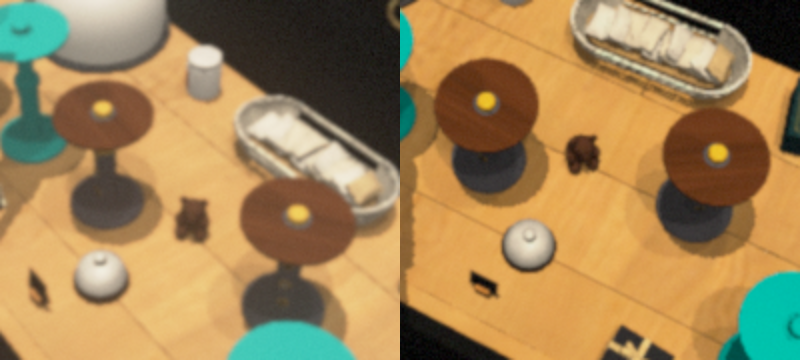

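Both buttons now stand at about the same height (0.198 and 0.200 m). The taller stand dropped 42 mm, within the play, its button is up, the low stand hasn't moved and the arm is clear.

```bash
python3 -c "from plant import ticket; print(ticket.job_done())"
```

```text
the job is handed in; nothing more can be done
None
```

I lowered the taller stand by one hole: the cameras put it about 42 mm lower, level with the other stand to within 2 mm, with its button back up. The lower stand did not move, and I handed the job in at about 7.5 s with the arm clear; no verdict was shown.

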